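# Close the fixture's fence on the vee block and lock it by feel

## Task

Slide the fence of the holding fixture up to the vee block and gently on until the block sits square and fully home between the fixed stop and the fence. Then tighten the fence's lock knob clockwise: run it down until the resistance rises sharply, add one eighth of a turn (45 degrees) from there and no further, and let go, with the fence still closed on the block and everything round the fixture left alone.

Things in the scene. Friction and masses are not known exactly. Their poses are not given: they have to be found in the camera images.
- fixture: Holding fixture fixed to the desk: steel plate 110 (x) x 260 (y) x 12 mm, origin at the centre of its underside, z up. Across its -y end stands a fixed steel stop 90 mm wide, its working face (looking to +y) at y = -107 mm, top at z = 48 mm. The fence slides along the plate from the +y end toward the stop. The fixture's place and yaw vary.
- fence: Sliding fence: grey saddle with a steel jaw 80 mm wide. Origin mid-width on the flat jaw face (it looks to -y), 12 mm above the desk; axes as the fixture's; jaw top at 37 mm, saddle top 19.5 mm. Slides along the fixture's y from +11 to -79 mm against 4 N friction, stays where left; about -69 mm with the block home. It can be slid by its knob. Pressing the block with over 25 N damages it.
- knob: Black lock knob riding on the fence, upright axis 60 mm behind the jaw face (+y); clockwise from above tightens. Grip: flat bar 46 mm long (knob x), 14 mm thick (knob y), upright; origin on the axis, 78 mm above the desk; the bar runs from 11 mm below it to 17 mm above, with a round skirt 30 mm across, 6 mm high, under the bar.
- knob_top (a point): Centre of the knob bar's top, axes as the knob's. The knob starts 0.4 to 1.6 rad short of its bite; the thread start differs each time, so the bite must be felt. It runs down against about 0.06 N m and needs about 0.30 N m from the bite on. It sinks 0.2 mm per radian on the way to the bite and stays where it is left.
- lock_pad: Small brass pad hidden in the fence's side, axes as the fence's. From the bite on the screw presses it along the fence's x (0 before), only 0.05 mm per radian of knob, far below what the measured poses resolve: for judging only.
- vee_block: Ground steel vee block, 38 (x) x 62 (y) x 42 mm, 0.3 to 0.6 kg, origin at the centre of its underside, lying loose and slightly askew on the plate between stop and fence, its 62 mm faces toward them and 8 to 30 mm short of the stop.
- acrylic_cube: Bystander: clear acrylic cube, 40x40x34 mm, origin under its centre.
- tub_square: Bystander: small white square tub with lid, 44x40x43 mm, origin under its centre.

How it is judged:
By the outcome, as a careful person would: the job done as asked, in the order asked, and still so for the second after the job is handed in, with the robot touching nothing.
It also fails if it takes over 54 s, if anything falls off the work surface, if the arm or the gripper's body presses on something with over 40 N, if the wrist force passes 120 N, or if a joint passes its speed limit or range.

## Robot

A 6-joint arm with a two-finger parallel gripper is mounted at the origin on a cart in front of the work surface, level with it; the furniture and walls round the work are solid. World frame = base frame: x ahead of the robot, y to its left, z up, the work surface at z = 0. Lengths are in mm, angles in rad, forces in N, time in s.
With the tool pointing down it reaches from about 425 to 950 mm from the base axis. Payload 14.7 kg.
Tool frame: the origin (TCP) lies at the very end of the fingers, on their centre line; the grasp point (between the pads) lies 19 mm behind it; x points along the fingers, y is the direction in which the jaws open and shut, and the axes are right-handed (so a half turn about x gives the same grasp; the last joint's range is limited). The gripper opens to 85 mm and grips with 20 to 120 N. Pads are 22 mm wide; open, the fingers measure 114 mm over their backs; the gripper's body (76 mm by 85 mm) begins 54 mm behind the grasp point. The pads swing forward as they close: fully open they stand 13 mm farther back than shut.
Start: joints at [-1.179, 0.48, 1.596, -0, 1.065, -0.047], TCP at [276.169, -588.407, 231.297] pointing down, gripper open.
Joint ranges: [-2.75, 2.75], [-0.82, 2.05], [0.23, 2.67], [-1.56, 4.7], [0.09, 2.69], [-2.92, 2.92]. Speed limits (rad/s): [1.89, 1.89, 2.39, 3.01, 3.01, 3.01].

## Interface

Orientations are given as a unit quaternion [x, y, z, w].
In Python, from station import env gives the robot as it stands.
- The arm moves only by the shell command python3 -m creep 'ROWS' [OPENING] [FORCE]. ROWS is JSON, a list of rows, each a list of 4 numbers: the shift along the tool's x, y, z in cm, then the turn about the tool's x in units of 8 degrees (1.0 is 8 degrees). A call has 1 to 5 rows; each row shifts and turns the pose as measured when the row begins, along the tool's axes as they then stand; what a row does not reach is not made up. A row lasts 1/10 s, in which the tool goes at most 50 mm and 8.59 degrees, less where a joint would pass 70% of its speed; a pose out of reach is approached as far as the arm can. A call is refused whole if a number of a shift passes 5 or a number of a turn 1, either way. A call with a gripper value outside its range is refused whole. OPENING is the closure, from 0 (fully open) to 1 (shut), set as the call begins (- or left out, the last holds). The fingers move at their own pace and stop on an object; FORCE is the grip in N (left out, the last holds). Time passes only in rows, so rows that do not move let the fingers close. It gives the time, the measured TCP pose, the force and the opening at its end, in the units of the state.
- env.get_state(): the state, without advancing time (a new reading comes with each control period).
- env.camera(name): name is "side" or "top" or "wrist"; returns the picture (384x512x3 uint8, red, green, blue); there is no depth.
- env.camera_model(name): a dict with "vfov" (degrees; the focal length in pixels is half the picture's height over the tangent of half this angle, whatever the lens; pixels are square), "cx", "cy" (the principal point, pixels), "pose" (4x4, takes a point from camera to world coordinates). Camera axes: x right, y up, looking along -z (the intrinsics and any distortion apply to the point x, -y, -z); pixel columns grow to the right and rows downward; lengths in mm; the calibration is good to about 2 mm. The wrist camera is an equidistant fisheye: a pixel r from the principal point sees the ray r / f radians off the axis. A picture is of the moment at which its call begins: read the wrist's pose just before it. camera_model takes no time and is no camera call; for the wrist camera it gives the pose at the moment of the call.
- env.finish_job(): hands the job in, once; it reports no verdict.
The state is a dict: "t": time; "joint_positions": joint angles; "qvel": joint speeds; "tau": joint torques, N m; "eef_pos": TCP position; "tcp_rot": TCP orientation; "wrist_force": force on the tool from outside, world axes, zero at the start; "moment": the same for the moment, N m; "grip_width": opening from 0.0 (shut) to 1.0 (fully open).
Only numpy, scipy, OpenCV 4.12 (cv2) and the standard library are available. Lean on these libraries where they do the work, as an engineer would, in place of code of your own. Each camera call takes 0.05 s, during which the arm holds its last target.

## Working session

There is one attempt and no reset: what is moved stays moved. The work goes in short steps, Python scripts to look and compute and a shell command to move; the robot and the scene stay as the last step left them, time stands still between calls to the robot, and variables do not carry over. Pictures are saved under pics/ and viewed, and the job is handed in when it is done.

```bash
mkdir -p pics; ls
python3 - <<'E'
from station import env
import cv2,json
s=env.get_state();print(s)
for n in("side","top","wrist"):
    m=env.camera_model(n);print(n,m)
    cv2.imwrite(f"pics/{n}0.png",env.camera(n)[:,:,::-1])
E
```

```text
pics
{'t': 0.0, 'joint_positions': array([-1.17862417e+00,  4.80850245e-01,  1.59686460e+00,  1.60349244e-05,
        1.06511498e+00, -4.65883338e-02]), 'qvel': array([-1.89467037e-04, -8.05664858e-04,  3.46324904e-04,  6.71664255e-04,
        6.21855877e-04, -1.68818598e-07]), 'tau': array([ 6.88175947e-03, -9.50638103e+01, -4.30190527e+01,  2.62229805e-04,
        1.18002511e-02,  1.66356494e-05]), 'eef_pos': array([ 276.00326488, -588.0329542 ,  230.66390976]), 'tcp_rot': array([-0.69008935, -0.15431298,  0.69022999, -0.15344949]), 'wrist_force': array([ 0.60886648, -0.05253463,  0.44492403]), 'moment': array([-0.00443779,  0.01723399,  0.01416921]), 'grip_width': 1.002466689483199}
side {'vfov': 43.02501720204253, 'cx': 259.5682754807374, 'cy': 178.30091835206917, 'pose': array([[ 9.93898681e-01,  4.11558812e-02, -1.02330859e-01,
         5.20008781e+02],
       [-1.10044312e-01,  4.32767001e-01, -8.94764199e-01,
        -1.14400628e+03],
       [ 7.46060991e-03,  9.00565887e-01,  4.34655522e-01,
         5.33663116e+02],
       [ 0.00000000e+00,  0.00000000e+00,  0.00000000e+00,
[... 197 characters left out ...]
99e+02],
       [-9.99694670e-01,  2.66692410e-03, -2.45652997e-02,
        -2.29866544e+02],
       [-2.43164357e-02,  7.04692666e-02,  9.97217526e-01,
         9.85491600e+02],
       [ 0.00000000e+00,  0.00000000e+00,  0.00000000e+00,
         1.00000000e+00]])}
wrist {'vfov': 65.70646984690485, 'cx': 253.01149975176378, 'cy': 188.2871593337204, 'pose': array([[ 4.24891250e-01,  8.73755393e-01,  2.36683205e-01,
         3.36050310e+02],
       [-9.05241848e-01,  4.10731133e-01,  1.08798584e-01,
        -5.60482481e+02],
       [-2.14981124e-03, -2.60483108e-01,  9.65476011e-01,
         3.72041950e+02],
       [ 0.00000000e+00,  0.00000000e+00,  0.00000000e+00,
         1.00000000e+00]])}
```

View pics/top0.png

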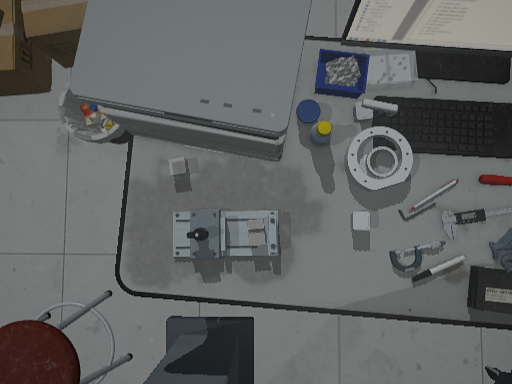

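View pics/side0.png

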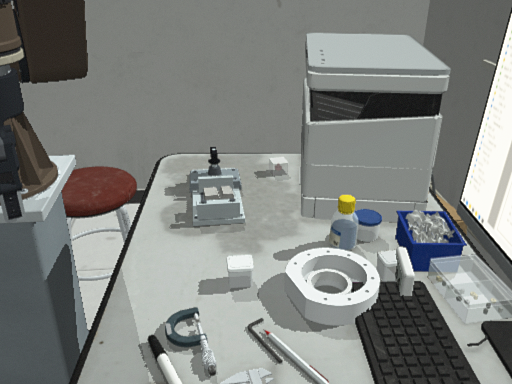

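View pics/wrist0.png

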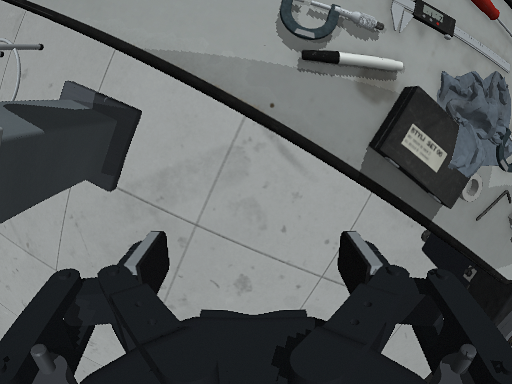

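```bash
cat > h.py <<'E'
import numpy as np,cv2
from scipy.spatial.transform import Rotation as R
def ray(m,u,v,fish=False):
    f=192/np.tan(np.radians(m["vfov"])/2)
    d=np.array([u-m["cx"],v-m["cy"]])/f
    if fish:
        r=np.linalg.norm(d); 
        k=np.sin(r)/r if r>1e-9 else 1
        c=np.array([d[0]*k,-d[1]*k,-np.cos(r)])
    else: c=np.array([d[0],-d[1],-1])
    P=np.array(m["pose"]);return P[:3,3],P[:3,:3]@c
def onz(m,u,v,z,fish=False):
    o,d=ray(m,u,v,fish);return o+d*(z-o[2])/d[2]
def proj(m,p,fish=False):
    P=np.array(m["pose"]);c=P[:3,:3].T@(np.array(p)-P[:3,3])
    f=192/np.tan(np.radians(m["vfov"])/2)
    x=np.array([c[0],-c[1]]);z=-c[2]
    if fish:
        r=np.linalg.norm(x);q=x/r*np.arctan2(r,z)
    else:q=x/z
    return q*f+[m["cx"],m["cy"]]
def st(env):
    s=env.get_state();r=R.from_quat(s["tcp_rot"]).as_matrix()
    print("t",round(s["t"],2),"tcp",s["eef_pos"].round(1),"F",s["wrist_force"].round(1),"M",s["moment"].round(3),"g",round(s["grip_width"],3))
    print("x",r[:,0].round(3),"y",r[:,1].round(3),"z",r[:,2].round(3),"q",s["joint_positions"].round(2));return s,r
E
python3 - <<'E'
import cv2
a=cv2.imread("pics/top0.png")[195:270,155:295];cv2.imwrite("pics/topc.png",cv2.resize(a,None,fx=5.6,fy=5.6,interpolation=cv2.INTER_CUBIC))
a=cv2.imread("pics/side0.png")[135:235,175:305];cv2.imwrite("pics/sidec.png",cv2.resize(a,None,fx=6,fy=6,interpolation=cv2.INTER_CUBIC))
E
```

```text
(no output)
```

View pics/topc.png

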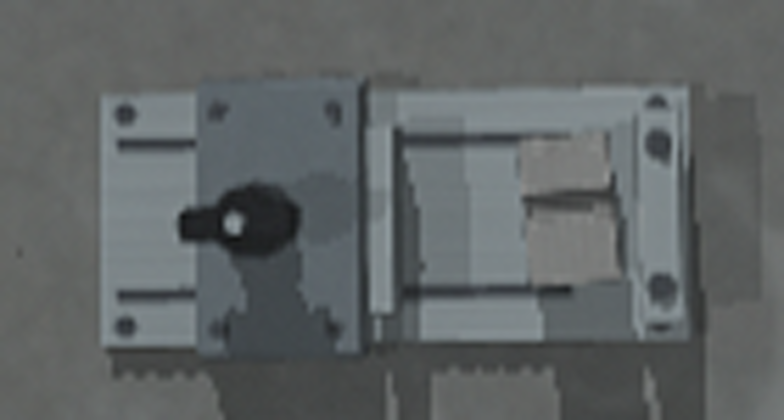

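View pics/sidec.png

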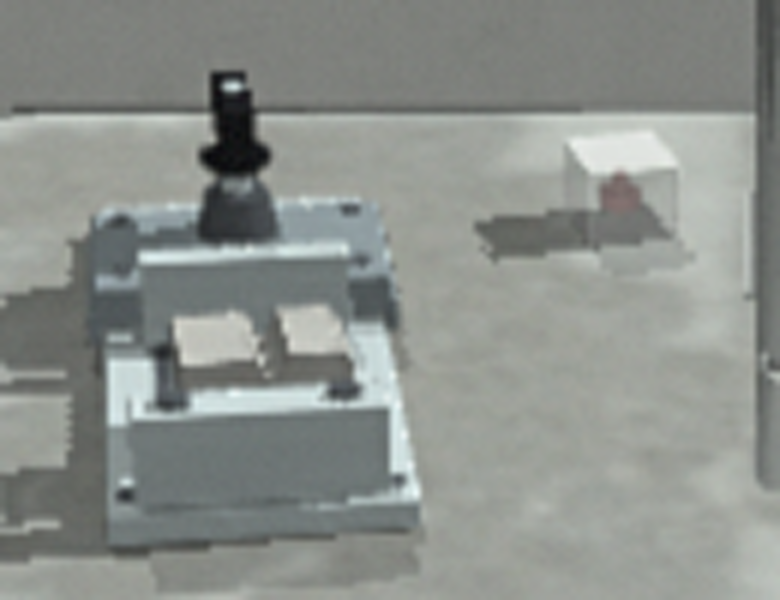

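Run:
```python
from station import env
from h import *
m=env.camera_model("top");ms=env.camera_model("side")
P=lambda u,v:(155+u/5.6,195+v/5.6)
c=[onz(m,*P(u,v),12) for u,v in[(100,95),(690,88),(690,342),(100,348)]]
print(np.round(c,1), "len",np.linalg.norm(c[0]-c[1]),np.linalg.norm(c[1]-c[2]))
ctr=np.mean(c,0);print("ctr",ctr.round(1))
e=(c[0]-c[1]+c[3]-c[2]);print("yaw of fix y from world y deg",np.degrees(np.arctan2(-e[0],e[1])))
print("knobtop",onz(m,*P(233,222),95).round(1),"barleft",onz(m,*P(178,222),95).round(1))
S=lambda u,v:(175+u/6,135+v/6)
print("side ray knob at z95", onz(ms,*S(231,88),95).round(1))
print("jaw top edge", [onz(m,*P(u,v),37).round(1) for u,v in[(370,125),(370,315),(395,125),(395,310)]])
print("block", [onz(m,*P(u,v),54).round(1) for u,v in[(518,142),(607,133),(622,278),(530,283)]])
print("stop",[onz(m,*P(u,v),48).round(1) for u,v in[(638,108),(638,325)]])
# bar mask in top image, dark
a=cv2.imread("pics/top0.png")[195:270,155:295].max(2)
print(a[32:46,28:56])
st(env)
```

```text
[[ 584.4    0.7   12. ]
 [ 588.4 -259.3   12. ]
 [ 478.  -259.3   12. ]
 [ 473.7   -1.4   12. ]] len 260.0395811170539 110.43182361300008
ctr [ 531.1 -129.8   12. ]
yaw of fix y from world y deg 0.91653272892688
knobtop [531.4 -73.6  95. ] barleft [531.3 -51.4  95. ]
side ray knob at z95 [532.3 -76.5  95. ]
jaw top edge [array([ 571.3, -121.7,   37. ]), array([ 490.6, -122.5,   37. ]), array([ 571.3, -132.4,   37. ]), array([ 492.7, -133.2,   37. ])]
block [array([ 564.2, -185.9,   54. ]), array([ 568.1, -223.3,   54. ]), array([ 507.7, -229.7,   54. ]), array([ 505.4, -191.3,   54. ])]
stop [array([ 578.8, -236.3,   48. ]), array([ 487.9, -236.5,   48. ])]
[[139 138 139 138 137 138 140 106 103 106 105 106 108 108 100  96  89  76
   84  94  96  95 101 100 101  92  92  94]
 [136 136 135 134 135 135 137 104 103 105 108 108  96  90  74  66  43  48
   54  54  63  67  83  92  92  91  92  93]
 [134 133 134 133 133 134 137 104 103 104 108  97  61  37  38  37  40  36
   42  47  53  55  60  86  93  93  91  92]
 [135 136 136 136 137 137 140 106 105 108 103  59  36  36  40  39  40  35
   39  37
[... 705 characters left out ...]
0  40  40  33  33  84  93  92]
 [135 136 136 142  58  41  41  37  38  47  38  33  32  29  28  32  33  36
   35  36  35  34  38  38  51  96  99  93]
 [133 134 135 137 108 101 101  78  79  86  80  51  32  33  33  35  34  36
   34  36  33  40  42  61  68 100 108  98]
 [135 135 134 135 136 138 141 108 108 109 112  88  63  38  34  35  34  36
   37  35  36  49  59  78  76  95 106 106]
 [135 135 135 133 134 136 138 105 105 107 108 109  99  59  47  49  48  47
   44  47  57  66  76  75  76  71 106 105]]
t 0.15 tcp [ 276.1 -588.2  230.8] F [-0.1 -0.1  0. ] M [-0.034 -0.007 -0.029] g 0.998
x [-0.     0.001 -1.   ] y [ 0.425 -0.905 -0.001] z [-0.905 -0.425 -0.   ] q [-1.18  0.48  1.6  -0.    1.07 -0.05]
```

```bash
python3 -m creep '[[0,-3.1,-3.9,0],[0,-3.1,-3.9,0],[0,-3.1,-3.9,0],[0,-3.1,-3.9,0],[0,-3.1,-3.9,0]]'; python3 -c "
from station import env
from h import *
s,r=st(env);print(r.T@(np.array([531.4,-74,230])-s['eef_pos']))"
```

```text
t: 0.65
eef_pos: [385.6, -365.8, 228.9]
tcp_rot: [-0.69, -0.151, 0.691, -0.151]
wrist_force: [0.9, 0.2, 0.1]
grip_width: 1.0
t 0.65 tcp [ 385.6 -365.8  228.9] F [0.9 0.2 0.1] M [-0.02  -0.015  0.011] g 1.0
x [-0.001  0.    -1.   ] y [ 0.418 -0.909 -0.   ] z [-0.909 -0.418  0.001] q [-0.82  0.32  1.87 -0.    0.95  0.32]
[  -1.20978324 -204.2911192  -254.34048336]
```

```bash
python3 -m creep '[[0,-3.1,-3.9,-1],[0,-2.6,-4.2,-1],[0,-1.9,-4.6,-1],[0,-1.3,-4.8,-1],[0,-0.6,-4.9,-1]]'; python3 -c "
from station import env
from h import *
s,r=st(env);print(r.T@(np.array([531.4,-74,200])-s['eef_pos']))"
```

```text
t: 1.15
eef_pos: [493.4, -140.1, 228.9]
tcp_rot: [-0.593, -0.385, 0.593, -0.385]
wrist_force: [0.6, -0.9, -0.7]
grip_width: 1.0
t 1.15 tcp [ 493.4 -140.1  228.9] F [ 0.6 -0.9 -0.7] M [-0.011 -0.002  0.008] g 1.0
x [-0. -0. -1.] y [ 0.913 -0.408 -0.   ] z [-0.408 -0.913  0.   ] q [-0.34  0.29  1.91 -0.    0.94  0.08]
[ 28.87124822   7.80156898 -75.87075028]
```

```bash
python3 -m creep '[[2,0.6,-4,-1],[2,0,-3.6,-1],[2,0,0,-1],[2,0,0,0]]'; python3 -c "
from station import env
from h import *
s,r=st(env);print(r.T@(np.array([531.4,-74,200])-s['eef_pos']))
m=env.camera_model('wrist')
cv2.imwrite('pics/w1.png',env.camera('wrist')[:,:,::-1])
import json;json.dump({**m,'pose':np.array(m['pose']).tolist()},open('w1.json','w'))
print(m['pose'],proj(m,[531.4,-74,95],True))"
```

```text
t: 1.55
eef_pos: [530.3, -62.3, 149.1]
tcp_rot: [0.494, 0.506, -0.491, 0.509]
wrist_force: [-0.3, 0.3, 0.0]
grip_width: 0.996
t 1.55 tcp [530.3 -62.3 149.1] F [-0.3  0.3  0. ] M [ 0.002  0.    -0.047] g 0.996
x [ 0.007 -0.001 -1.   ] y [1.    0.03  0.007] z [ 0.03  -1.     0.001] q [-0.17  0.42  1.95  0.    0.76 -0.2 ]
[-50.88641144   1.11469215  11.77369801]
[[ 9.99535594e-01 -2.71809996e-02 -1.37764394e-02  5.27690143e+02]
 [ 2.98312291e-02  9.65071581e-01  2.60282427e-01  3.37412047e+00]
 [ 6.22051354e-03 -2.60572519e-01  9.65434238e-01  2.90322221e+02]
 [ 0.00000000e+00  0.00000000e+00  0.00000000e+00  1.00000000e+00]] [253.27378729 222.14550277]
```

View pics/w1.png

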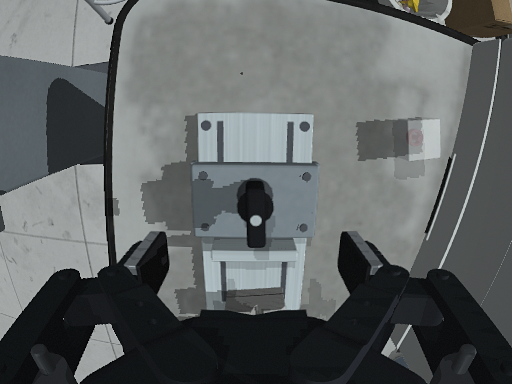

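Run:
```python
from h import *
import json
m=json.load(open('w1.json'))
a=cv2.imread("pics/w1.png")
print("dot",onz(m,256,220,95,True).round(1))
for v in range(178,252,6):
    print(v,a[v,236:276].max(1))
cv2.imwrite("pics/w1c.png",cv2.resize(a[165:265,190:320],None,fx=6,fy=6,interpolation=cv2.INTER_CUBIC))
```

```text
dot [533.3 -72.3  95. ]
178 [135 136 137 137 137 137 138 138 138 139 139 136 134 108  74  74  64  66
  68  63  74  91  91 101 122 135 137 138 137 137 136 137 136 136 136 137
 138 138 139 138]
184 [ 90  90  90  90  83  60  39  43  45  35  13  15  13  14  12  16  15  17
  17  17  17  15  19  19  18  18  18  35  62  75  72  68  94 125 137 135
 135 135 134 135]
190 [ 93  75  44  39  42  41  43  43  42  26  14  19  22  27  27  28  25  27
  27  26  27  28  28  28  28  30  30  27  40  66  77  76  76  76  75  79
 116 137 136 137]
196 [ 77  46  38  39  32  21  20  20  19  17  17  22  25  27  28  28  29  30
  29  30  30  30  29  29  33  31  30  31  29  26  30  29  28  42  66  73
  84 121 139 137]
202 [ 91  70  21  19  19  20  19  20  19  17  16  21  25  28  30  29  29  28
  28  30  29  29  29  31  30  31  30  32  30  25  26  24  27  30  27  27
  57 117 140 137]
208 [ 85  56  15  19  21  19  18  19  20  19  17  19  25  29  28  30  30  30
  31  30  31  31  30  31  31  30  31  33  30  25  26  25  28  30  29  29
  25  85 128 137]
214 [139 142 116  41  15  21  20  21  20  19  17  18  23  28  31  29
[... 366 characters left out ...]
 26  29  31  30  32  27  74 109 118 117 116 116 117
 116 116 114 130]
232 [137 136 136 135 134 134 135 136 136 139 110   9  18  27  29  30  31  31
  31  30  31  31  31  29  31  31  31  31  26  76 111 119 116 115 115 124
 128 133 135 136]
238 [79 79 80 79 80 80 80 82 80 84 68 21 18 24 29 32 31 30 31 31 32 30 30 31
 31 31 31 30 29 45 77 86 84 85 85 85 84 84 84 84]
244 [103 103 102 102 102 103 104 103 104 105  90  42  15  24  29  30  31  31
  30  30  32  31  31  31  32  33  33  33  28  57  80  85  83  83  82 100
 104 104 103 103]
250 [114 113 112 112 112 111 110 109 108 109 107 107 106 106 105 105 106  95
  81  82  83  83  83  83  84  84  84  84  84  84  85  85  83 104 109 110
 111 110 111 111]
```

View pics/w1c.png

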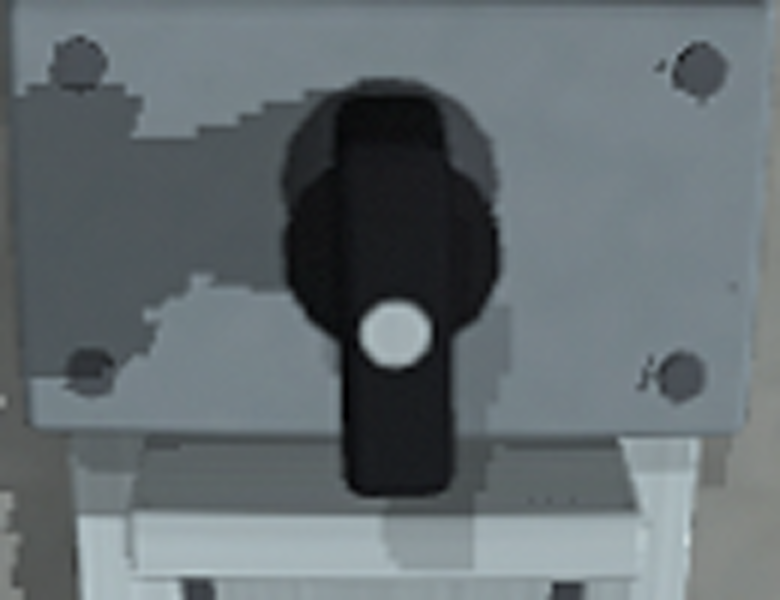

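Run:
```python
from station import env
from h import *
import json
m=json.load(open('w1.json'))
A=onz(m,190+392/6,165+150/6,95,True);B=onz(m,190+400/6,165+490/6,95,True);print(A,B,(A+B)/2,np.linalg.norm(A-B),np.degrees(np.arctan2(B[0]-A[0],A[1]-B[1])))
# fixture yaw: saddle corner edges z=19.5 (left/right rear), 
for p,q in [((30,430),(740,435)),((15,5),(765,5))]:
  a=onz(m,190+p[0]/6,165+p[1]/6,19.5,True);b=onz(m,190+q[0]/6,165+q[1]/6,19.5,True);print(a,b,np.degrees(np.arctan2(b[1]-a[1],b[0]-a[0])))
a=onz(m,199,114,12,True);b=onz(m,313,114,12,True);print('rear',a,b,np.degrees(np.arctan2(b[1]-a[1],b[0]-a[0])))
s,r=st(env)
for c in [(532.4,-73)]: print(r.T@(np.array([*c,71])-s['eef_pos']))
```

```text
[532.0953279  -50.44914857  95.        ] [534.45357192 -93.24534479  95.        ] [533.27444991 -71.84724668  95.        ] 42.861121374492534 3.1540400974060585
[ 474.59107048 -121.79077436   19.5       ] [ 594.20017616 -119.55059588   19.5       ] 1.0729765623418552
[474.16992245 -49.43390028  19.5       ] [591.64124011 -46.02518864  19.5       ] 1.662107875109301
rear [479.01152569  -1.14210341  12.        ] [585.87177587   2.22179211  12.        ] 1.8030407808857971
t 1.6 tcp [528.6 -62.1 146.2] F [-2.8 -0.1 -3.9] M [ 0.083  0.061 -0.042] g 1.001
x [ 0.003  0.    -1.   ] y [1.    0.025 0.003] z [ 0.025 -1.    -0.   ] q [-0.17  0.42  1.95  0.    0.76 -0.2 ]
[75.20194336  3.36451177 10.98798186]
```

```bash
python3 -m creep '[[1.5,0.2,0.6,-0.2],[2,0.1,0.3,0],[2,0,0.1,0],[1.2,0,0,0],[0,0,0,0]]'; python3 -c "
from station import env
from h import *
s,r=st(env);print(r.T@(np.array([532.6,-73,70])-s['eef_pos']))"
```

```text
t: 2.1
eef_pos: [531.8, -72.5, 77.5]
tcp_rot: [0.487, 0.512, -0.487, 0.513]
wrist_force: [-0.3, -0.8, -0.1]
grip_width: 1.001
t 2.1 tcp [531.8 -72.5  77.5] F [-0.3 -0.8 -0.1] M [-0.007 -0.041 -0.01 ] g 1.001
x [ 0.001  0.    -1.   ] y [0.999 0.051 0.001] z [ 0.051 -0.999 -0.   ] q [-0.19  0.54  1.99  0.    0.62 -0.24]
[7.49844905 0.73574339 0.53322141]
```

```bash
python3 -m creep '[[0.7,0.1,0.05,0],[0,0,0,0]]'; python3 -m creep '[[0,0,0,0],[0,0,0,0],[0,0,0,0],[0,0,0,0],[0,0,0,0]]' 1 40;python3 -c "
from station import env
from h import *
s,r=st(env);cv2.imwrite('pics/w2.png',env.camera('wrist')[:,:,::-1])"
```

```text
t: 2.3
eef_pos: [533.5, -73.3, 71.2]
tcp_rot: [0.488, 0.512, -0.487, 0.513]
wrist_force: [0.9, -0.8, -0.0]
grip_width: 1.0
t: 2.8
eef_pos: [534.2, -73.3, 73.2]
tcp_rot: [0.488, 0.511, -0.486, 0.513]
wrist_force: [-15.2, -0.9, 11.1]
grip_width: 0.157
t 2.8 tcp [534.2 -73.3  73.2] F [-15.2  -0.9  11.1] M [-0.294  2.832  0.067] g 0.157
x [ 0.004 -0.    -1.   ] y [0.999 0.05  0.004] z [ 0.05  -0.999  0.   ] q [-0.19  0.54  1.99  0.    0.61 -0.24]
```

View pics/w2.png

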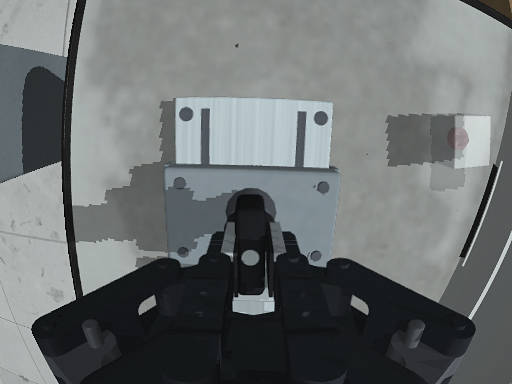

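```bash
python3 -m creep '[[-0.05,-0.1,0,0],[0,0,0,0]]'; python3 -c "
from station import env
from h import *
s,r=st(env)"
```

```text
t: 3.05
eef_pos: [532.7, -73.5, 73.9]
tcp_rot: [0.488, 0.511, -0.486, 0.513]
wrist_force: [2.6, 0.1, -6.1]
grip_width: 0.151
t 3.05 tcp [532.7 -73.5  73.9] F [ 2.6  0.1 -6.1] M [-0.043 -0.345  0.08 ] g 0.151
x [ 0.003 -0.    -1.   ] y [0.999 0.05  0.003] z [ 0.05  -0.999  0.001] q [-0.19  0.54  1.99  0.    0.61 -0.24]
```

```bash
python3 -m creep '[[0.02,0,0.4,0],[0,-0.02,0.9,0],[0,-0.02,0.9,0],[0,-0.02,0.9,0],[0,-0.02,0.6,0]]'; python3 -c "
from station import env
from h import *
s,r=st(env)"
```

```text
t: 3.55
eef_pos: [533.5, -109.9, 73.7]
tcp_rot: [0.488, 0.512, -0.486, 0.513]
wrist_force: [2.1, 4.8, 1.0]
grip_width: 0.151
t 3.55 tcp [ 533.5 -109.9   73.7] F [2.1 4.8 1. ] M [ 1.027 -0.284  0.045] g 0.151
x [ 0.002  0.002 -1.   ] y [0.999 0.051 0.002] z [ 0.051 -0.999 -0.002] q [-0.26  0.55  1.97  0.    0.62 -0.32]
```

```bash
python3 -m creep '[[0,-0.02,0.4,0],[0,-0.01,0.4,0],[0,-0.01,0.3,0],[0,-0.01,0.25,0],[0,0,0.2,0]]'; python3 -c "
from station import env
from h import *
s,r=st(env)"
```

```text
t: 4.05
eef_pos: [533.9, -126.4, 73.7]
tcp_rot: [0.488, 0.512, -0.486, 0.512]
wrist_force: [1.0, 7.0, 1.3]
grip_width: 0.152
t 4.05 tcp [ 533.9 -126.4   73.7] F [1.  7.  1.3] M [ 1.243 -0.247 -0.006] g 0.152
x [ 0.002  0.003 -1.   ] y [0.999 0.05  0.002] z [ 0.05  -0.999 -0.002] q [-0.29  0.55  1.96  0.01  0.62 -0.34]
```

```bash
python3 -m creep '[[0,0,0.2,0],[0,0,0.2,0],[0,0,0.2,0],[0,0,0.15,0],[0,0,0.15,0]]'; python3 -c "
from station import env
from h import *
s,r=st(env)
cv2.imwrite('pics/t3.png',cv2.resize(env.camera('top')[195:270,155:295,::-1],None,fx=5.6,fy=5.6,interpolation=cv2.INTER_CUBIC))"
```

```text
t: 4.55
eef_pos: [534.0, -134.7, 73.6]
tcp_rot: [0.489, 0.513, -0.486, 0.512]
wrist_force: [1.0, 6.7, 1.3]
grip_width: 0.153
t 4.55 tcp [ 534.  -134.7   73.6] F [1.  6.7 1.3] M [ 1.25  -0.297  0.124] g 0.153
x [ 0.001  0.004 -1.   ] y [0.999 0.05  0.002] z [ 0.05  -0.999 -0.004] q [-0.3   0.56  1.96  0.01  0.63 -0.36]
```

View pics/t3.png

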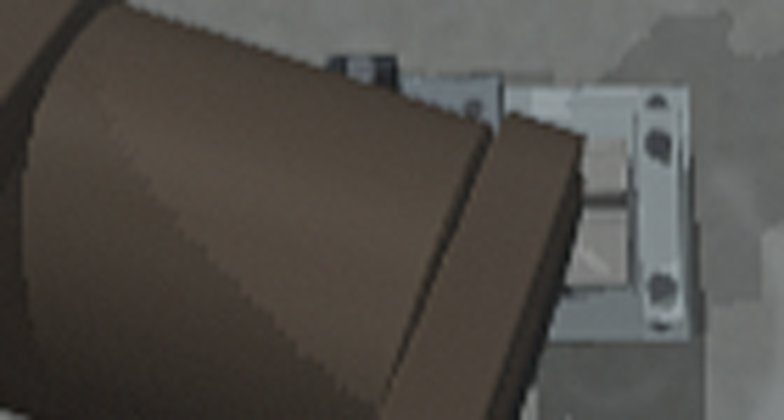

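```bash
for i in 1; do python3 -m creep '[[0,0,0.12,0],[0,0,0.12,0],[0,0,0.1,0]]'; done; python3 -c "
from station import env
from h import *
s,r=st(env)"
```

```text
t: 4.9
eef_pos: [534.0, -137.6, 73.7]
tcp_rot: [0.489, 0.513, -0.486, 0.512]
wrist_force: [1.6, 6.1, 1.4]
grip_width: 0.149
t 4.9 tcp [ 534.  -137.6   73.7] F [1.6 6.1 1.4] M [ 1.245 -0.308  0.091] g 0.149
x [ 0.001  0.005 -1.   ] y [0.999 0.051 0.001] z [ 0.051 -0.999 -0.005] q [-0.31  0.56  1.96  0.01  0.63 -0.37]
```

```bash
python3 -m creep '[[0,0,0.1,0],[0,0,0.1,0]]';python3 -m creep '[[0,0,0.08,0]]';python3 -m creep '[[0,0,0.08,0]]'; python3 -c "
from station import env
from h import *
s,r=st(env)"
```

```text
t: 5.1
eef_pos: [534.1, -139.0, 73.7]
tcp_rot: [0.489, 0.514, -0.486, 0.511]
wrist_force: [1.3, 9.5, 2.3]
grip_width: 0.153
t: 5.2
eef_pos: [534.0, -139.3, 73.6]
tcp_rot: [0.489, 0.514, -0.486, 0.511]
wrist_force: [1.9, 12.1, 2.1]
grip_width: 0.155
t: 5.3
eef_pos: [534.0, -139.4, 73.6]
tcp_rot: [0.489, 0.514, -0.485, 0.511]
wrist_force: [2.5, 13.5, 3.4]
grip_width: 0.154
t 5.3 tcp [ 534.  -139.4   73.6] F [ 2.5 13.5  3.4] M [ 2.508 -0.59   0.038] g 0.154
x [ 0.     0.007 -1.   ] y [0.999 0.05  0.001] z [ 0.05  -0.999 -0.007] q [-0.31  0.56  1.95  0.01  0.63 -0.37]
```

```bash
python3 -m creep '[[0,0,0.1,0]]';python3 -m creep '[[0,0,0.1,0]]'; python3 -c "
from station import env
from h import *
s,r=st(env)
cv2.imwrite('pics/t4.png',cv2.resize(env.camera('top')[195:270,155:295,::-1],None,fx=5.6,fy=5.6,interpolation=cv2.INTER_CUBIC))
cv2.imwrite('pics/s4.png',cv2.resize(env.camera('side')[135:235,175:305,::-1],None,fx=6,fy=6,interpolation=cv2.INTER_CUBIC))"
```

```text
t: 5.4
eef_pos: [534.0, -139.5, 73.6]
tcp_rot: [0.489, 0.514, -0.485, 0.51]
wrist_force: [2.3, 14.4, 3.1]
grip_width: 0.152
t: 5.5
eef_pos: [533.9, -139.6, 73.6]
tcp_rot: [0.49, 0.515, -0.485, 0.51]
wrist_force: [3.1, 15.3, 3.8]
grip_width: 0.154
t 5.5 tcp [ 533.9 -139.6   73.6] F [ 3.1 15.3  3.8] M [ 2.727 -0.549  0.07 ] g 0.154
x [-0.     0.009 -1.   ] y [0.999 0.05  0.   ] z [ 0.05  -0.999 -0.009] q [-0.32  0.56  1.95  0.01  0.63 -0.38]
```

View pics/t4.png

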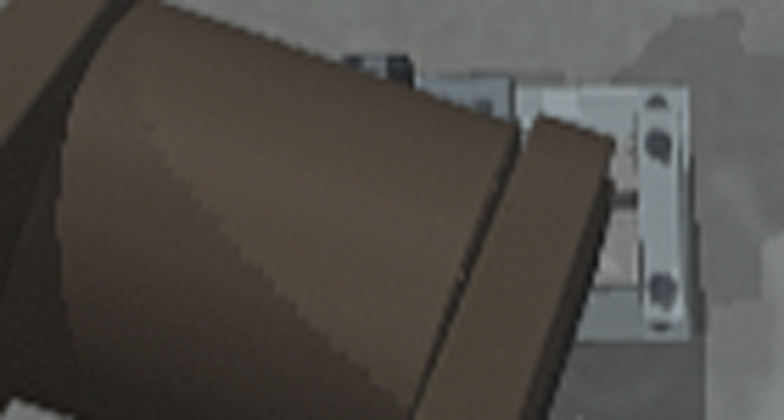

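View pics/s4.png

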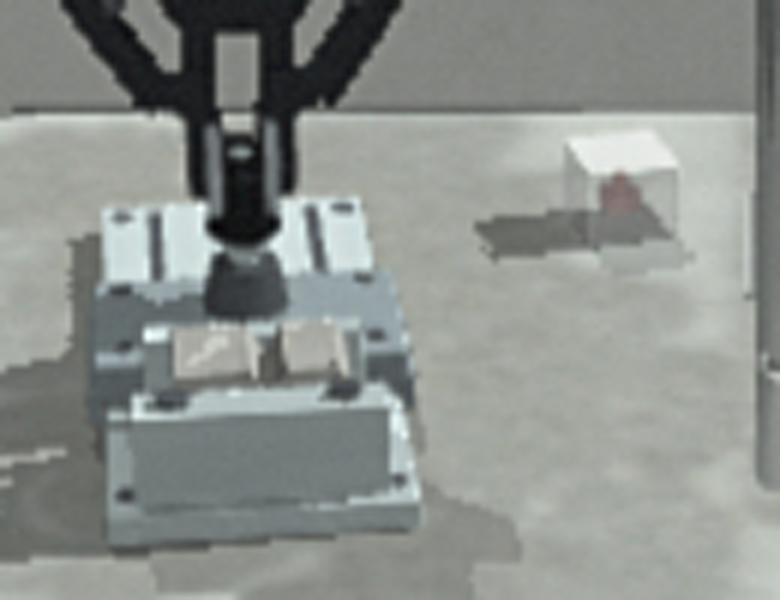

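```bash
cat > q.py <<'E'
from station import env
from h import *
s=env.get_state();r=R.from_quat(s["tcp_rot"]).as_matrix()
th=np.degrees(np.arctan2(r[1,1],r[0,1]))
print("   TH %.2f cw %.2f"%(th,3.0-th),"q6 %.3f tau6 %.3f"%(s["joint_positions"][5],s["tau"][5]),"Mtool",(r.T@s["moment"]).round(3),"tcp",s["eef_pos"].round(1),"F",s["wrist_force"].round(1))
E
python3 q.py
for i in 1; do python3 -m creep '[[0,0,0,0.5],[0,0,0,0.5]]'>/dev/null; python3 q.py; python3 -m creep '[[0,0,0,0.5],[0,0,0,0.5]]'>/dev/null;python3 q.py;done
```

```text
TH 2.86 cw 0.14 q6 -0.378 tau6 0.004 Mtool [0.007 2.729 0.761] tcp [ 534.  -139.6   73.6] F [ 3.  14.7  2.8]
   TH -5.29 cw 8.29 q6 -0.236 tau6 -2.471 Mtool [-0.039  0.353  0.121] tcp [ 534.  -138.8   73.7] F [1.  2.7 0.5]
   TH -13.58 cw 16.58 q6 -0.090 tau6 -2.353 Mtool [-0.114  0.419  0.017] tcp [ 533.9 -138.8   73.7] F [1.  2.6 0.7]
```

```bash
python3 -m creep '[[0,0.01,0.06,0.5],[0,0.02,0.06,0.5]]'>/dev/null; python3 q.py; python3 -m creep '[[0,0.02,0.05,0.5],[0,0.02,0.05,0.5]]'>/dev/null;python3 q.py
```

```text
TH -21.91 cw 24.91 q6 0.053 tau6 -2.305 Mtool [-0.069  2.008 -0.375] tcp [ 533.6 -139.4   73.6] F [ 2.8 10.8  1.5]
   TH -30.27 cw 33.27 q6 0.197 tau6 -2.310 Mtool [-0.064  1.759 -0.528] tcp [ 533.6 -139.4   73.6] F [ 2.5 11.6  2. ]
```

```bash
python3 -m creep '[[0,0.03,0.05,0.5]]'>/dev/null; python3 q.py; python3 -m creep '[[0,0.03,0.05,0.5]]'>/dev/null;python3 q.py;python3 -m creep '[[0,0.03,0.05,0.5]]'>/dev/null;python3 q.py
```

```text
TH -34.44 cw 37.44 q6 0.268 tau6 -2.307 Mtool [-0.108  1.685 -0.614] tcp [ 533.5 -139.3   73.6] F [ 2.3 10.3  2.1]
   TH -38.61 cw 41.61 q6 0.340 tau6 -2.306 Mtool [-0.101  1.714 -0.804] tcp [ 533.4 -139.3   73.5] F [ 2.5 10.4  1.5]
   TH -42.78 cw 45.78 q6 0.412 tau6 -2.305 Mtool [-0.077  1.646 -0.808] tcp [ 533.3 -139.3   73.5] F [ 2.1 11.3  1.4]
```

```bash
python3 -m creep '[[0,0.04,0.04,0.5]]'>/dev/null; python3 q.py; python3 -m creep '[[0,0.04,0.04,0.5]]'>/dev/null;python3 q.py;python3 -m creep '[[0,0.04,0.03,0.5]]'>/dev/null;python3 q.py
```

```text
TH -46.96 cw 49.96 q6 0.483 tau6 -2.310 Mtool [-0.075  1.491 -1.036] tcp [ 533.3 -139.3   73.5] F [ 1.9 10.6  2.3]
   TH -51.13 cw 54.13 q6 0.555 tau6 -2.306 Mtool [-0.07   1.446 -1.061] tcp [ 533.3 -139.3   73.5] F [1.8 9.9 2.3]
   TH -55.30 cw 58.30 q6 0.627 tau6 -2.314 Mtool [-0.078  1.278 -1.092] tcp [ 533.3 -139.2   73.5] F [2.4 9.1 2. ]
```

```bash
python3 -m creep '[[0,0.05,0.03,0.5]]'>/dev/null; python3 q.py; python3 -m creep '[[0,0.05,0.03,0.5]]'>/dev/null;python3 q.py;python3 -m creep '[[0,0.05,0.02,0.5]]'>/dev/null;python3 q.py
```

```text
TH -59.47 cw 62.47 q6 0.699 tau6 -2.232 Mtool [-0.268  1.203 -1.282] tcp [ 533.3 -139.2   73.4] F [ 2.5 10.2  1.3]
   TH -63.62 cw 66.62 q6 0.770 tau6 -2.046 Mtool [-0.346  1.205 -1.447] tcp [ 533.2 -139.2   73.4] F [ 1.3 10.8  2. ]
   TH -67.78 cw 70.78 q6 0.842 tau6 -2.060 Mtool [-0.326  1.07  -1.49 ] tcp [ 533.2 -139.2   73.4] F [ 1.9 10.9  1.7]
```

```bash
python3 -m creep '[[0,0.05,0.02,0.5],[0,0.05,0.01,0.5],[0,0.05,0.01,0.5]]'>/dev/null; python3 q.py; python3 -m creep '[[0,0.05,0.01,0.5],[0,0.05,0,0.5],[0,0.05,0,0.5]]'>/dev/null;python3 q.py
```

```text
TH -80.24 cw 83.24 q6 1.057 tau6 -2.062 Mtool [-0.274  0.684 -1.576] tcp [ 533.1 -139.    73.4] F [2.4 9.3 2.3]
   TH -92.70 cw 95.70 q6 1.272 tau6 -2.062 Mtool [-0.32   0.295 -1.629] tcp [ 533.1 -138.9   73.5] F [1.9 9.4 1.2]
```

```bash
python3 -m creep '[[0,0.04,0,0.5],[0,0.04,0,0.5]]'>/dev/null; python3 q.py; python3 -m creep '[[0,0.03,0,0.15]]'>/dev/null;python3 q.py; python3 -m creep '[[0,0.03,0,0]]'>/dev/null;python3 q.py
```

```text
TH -101.00 cw 104.00 q6 1.416 tau6 -2.068 Mtool [-0.294  0.177 -1.474] tcp [ 533.  -138.7   73.5] F [2.4 8.8 0.6]
   TH -102.34 cw 105.34 q6 1.439 tau6 0.891 Mtool [-0.305  0.157 -1.235] tcp [ 533.1 -138.6   73.5] F [2.9 7.4 0.7]
   TH -102.38 cw 105.38 q6 1.439 tau6 0.943 Mtool [-0.302  0.194 -1.137] tcp [ 533.1 -138.6   73.5] F [3.2 6.3 0.6]
```

```bash
python3 -m creep '[[0,0.02,0,0.08],[0,0.02,0,0]]'>/dev/null; python3 q.py; python3 -m creep '[[0,0,0,0],[0,0,0,0],[0,0,0,0]]' 0.5; python3 q.py; python3 -c "
from station import env
from h import *
m=env.camera_model('wrist');cv2.imwrite('pics/w5.png',env.camera('wrist')[:,:,::-1])"
```

```text
TH -103.00 cw 106.00 q6 1.450 tau6 0.598 Mtool [-0.233  0.119 -0.878] tcp [ 533.1 -138.5   73.5] F [2.1 5.9 0.8]
t: 8.8
eef_pos: [532.9, -138.9, 73.4]
tcp_rot: [-0.7, 0.073, 0.705, 0.087]
wrist_force: [-0.3, -0.1, 0.5]
grip_width: 0.501
   TH -102.97 cw 105.97 q6 1.450 tau6 -0.001 Mtool [-0.027 -0.008  0.015] tcp [ 532.9 -138.9   73.4] F [-0.3 -0.1  0.5]
```

View pics/w5.png

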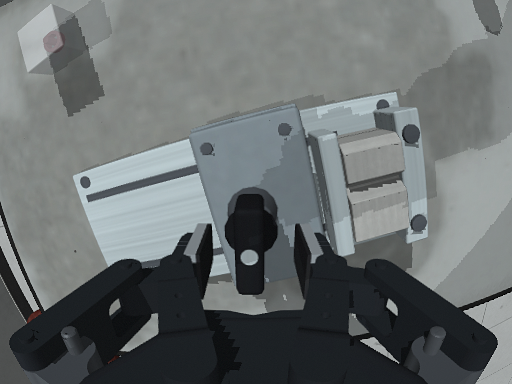

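```bash
python3 -m creep '[[-1.5,0,0,0],[-3,0,0,0],[-4,0,0,0],[-4,0,0,0],[0,0,0,0]]'; python3 -c "
from station import env
from h import *
import json
st(env);m=env.camera_model('wrist');cv2.imwrite('pics/w6.png',env.camera('wrist')[:,:,::-1])
json.dump({**m,'pose':np.array(m['pose']).tolist()},open('w6.json','w'))
cv2.imwrite('pics/w6c.png',cv2.resize(cv2.imread('pics/w6.png')[100:260,150:360],None,fx=3.7,fy=3.7,interpolation=cv2.INTER_CUBIC))"
```

```text
t: 9.35
eef_pos: [532.5, -142.2, 201.6]
tcp_rot: [-0.699, 0.073, 0.707, 0.087]
wrist_force: [0.5, -0.4, -0.8]
grip_width: 0.497
t 9.35 tcp [ 532.5 -142.2  201.6] F [ 0.5 -0.4 -0.8] M [0.001 0.035 0.013] g 0.497
x [-0.009  0.022 -1.   ] y [-0.225 -0.974 -0.019] z [-0.974  0.224  0.014] q [-0.33  0.38  1.85  0.02  0.93  1.46]
```

View pics/w6c.png

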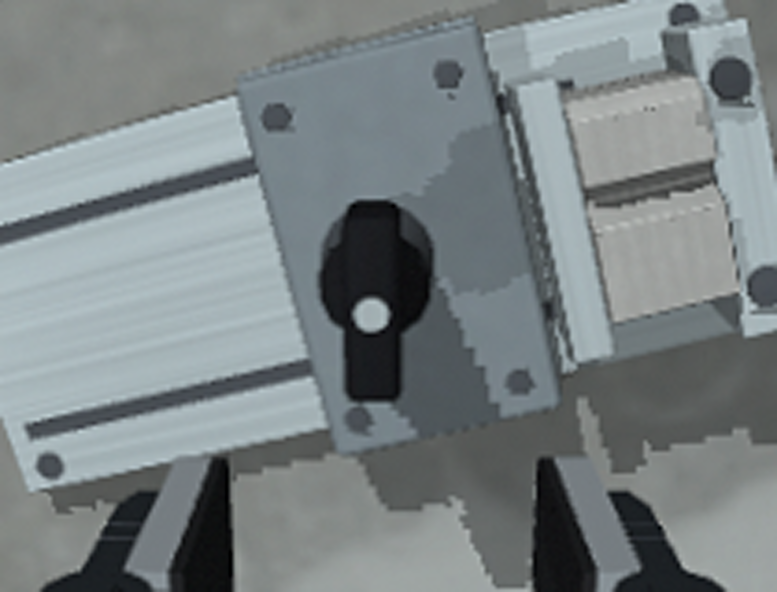

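Run:
```python
from h import *
import json
m=json.load(open('w6.json'))
P=lambda u,v:(150+u/3.7,100+v/3.7)
A=onz(m,*P(372,215),95,True);B=onz(m,*P(373,395),95,True);d=A-B
print("dot",onz(m,*P(371,315),95,True),"len",np.linalg.norm(d),"bar dir deg from +y",np.degrees(np.arctan2(-d[0],d[1])), "expected TH-equiv")
for n,p,q,z in[("saddle rear",(240,75),(340,450),19.5),("saddle front",(480,20),(555,405),19.5),("block top jaw edge",(567,95),(613,322),54),("block stop edge",(700,90),(738,295),54),("stop face",(690,40),(745,330),48)]:
  a=onz(m,*P(*p),z,True);b=onz(m,*P(*q),z,True);print(n,a.round(1),b.round(1),np.degrees(np.arctan2(a[1]-b[1],a[0]-b[0])).round(2))
```

```text
dot [ 533.97406798 -137.97630973   95.        ] len 43.35507155755608 bar dir deg from +y -102.79978808814253 expected TH-equiv
saddle rear [ 593.9 -110.2   19.5] [ 473.3 -111.5   19.5] 0.62
saddle front [ 593.8 -182.    19.5] [ 473.2 -180.7   19.5] -0.61
block top jaw edge [ 570.3 -197.9   54. ] [ 506.8 -198.7   54. ] 0.7
block stop edge [ 564.7 -233.7   54. ] [ 506.7 -235.1   54. ] 1.37
stop face [ 577.9 -235.    48. ] [ 494.  -237.3   48. ] 1.54
```

```bash
python3 -c "
from station import env
print(env.finish_job())"
```

```text
the job is handed in; nothing more can be done
None
```

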